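Centre the wobbly dial gauge on the scale pan

TASK

The little dial pressure gauge was put down off-centre on the round pan of the bench scale. Push it to the middle with light taps of the fingertips, low down on its brass collar, so that the collar stands wholly inside the ring line on the pan and the gauge is still upright. Do not grip, lift, hit or tip the gauge, and leave the other things on the bench alone.

Things in the scene. Friction and masses are not known exactly. Their poses are not given: they have to be found in the camera images.
- gauge: top-heavy dial gauge, loose, 57 mm tall, 0.16 kg, on a narrow round foot (24 mm wide, lowest 3 mm). Then a round brass collar 40 mm wide, its side 3 to 13 mm above the underside: push here, slowly; pushed higher it tips. Above 21 mm a black drum with white dial, 36 mm across, 22 mm thick, axis level along the gauge's x. Origin: centre of the foot's underside; z up; dial looks to -x.
- pan_center (a point): centre of the top face of the scale's fixed, flat round steel pan: the place for the gauge's origin. The pan is 92 mm across, 6 mm thick, rimless, its top 66 mm above the bench and 16 mm above the housing. A flush black ring line, 50 mm inside diameter, surrounds this point. z is up; x and y have no meaning.
- scale: white bench scale housing, fixed, 180 mm (x) by 170 mm (y), 50 mm high, with a dark blank display along its front edge (-x). Origin: centre of its underside on the bench. The pan's centre is 20 mm from it along its +x.
- tee: bystander: grey plastic pipe tee with black collars, lying, 76 mm long along its x, 57 mm tall. Origin: centre of its underside.
- jar: bystander: amber jar with white cap, 50 mm across, 85 mm tall. Origin: centre of its underside.
- wrench: bystander: flat steel wrench 150 mm long lying along its x. Origin: its middle, on the bench.

How it is judged:
By the outcome, as a careful person would: the job done as asked, in the order asked, and still so for the second after the job is handed in, with the robot touching nothing.
It also fails if it takes over 72 s, if anything falls off the work surface, if the arm or the gripper's body presses on something with over 40 N, if the wrist force passes 120 N, or if a joint passes its speed limit or range.

ROBOT

A 6-joint arm with a two-finger parallel gripper is mounted at the origin on the work surface. World frame = base frame: x ahead of the robot, y to its left, z up, the work surface at z = 0. Lengths are in m, angles in degrees, forces in N, time in s.
With the tool pointing down it reaches from about 0.4 to 0.925 m from the base axis. Payload 12.5 kg.
Tool frame: the origin (TCP) lies at the centre of the arm's flange, where the gripper is bolted on; the fingertips stand 190 mm ahead of it and the grasp point (between the pads) lies 171 mm ahead of it (ctrl.tips_ahead is the distance from the TCP to the fingertips, in m); z points along the fingers, x is the direction in which the jaws open and shut, and the axes are right-handed (so a half turn about z gives the same grasp; the last joint's range is limited). The gripper opens to 95 mm and grips with 3 to 60 N. Pads are 20 mm wide; open, the fingers measure 119 mm over their backs; the gripper's body (75 mm by 180 mm) begins 59 mm behind the grasp point.
Start: joints at [58.407, 28.126, 89.318, -0, 62.55, -6.05], TCP at [0.269, 0.564, 0.405] pointing down, gripper open.
Joint ranges: [-177.58, 177.58], [-47.91, 125.51], [2.72, 160], [-65.01, 245.01], [3.68, 167.84], [-153.87, 153.87]. Speed limits (degrees/s): [127.2, 127.2, 159.86, 180, 180, 180].

INTERFACE

Orientations are given as [roll, pitch, yaw] about the fixed x, y, z axes, in that order (R = Rz(yaw) Ry(pitch) Rx(roll)).
In Python, from bench import ctrl gives the robot as it stands. The module is installed in compiled form; this text tells all that it offers. Calls block until the motion is done:
- ctrl.move_pose(position, orientation): joint-space move of the TCP to a pose.
- ctrl.servo_line(position, vel=0.15, ori=None, force_limit=None): straight line of the TCP; ori=None keeps the orientation; vel is the mean speed in m/s. With force_limit (N) it stops when the force on the tool has changed by that much, and returns True; else False.
- ctrl.movej(angles): joint-space move.
- ctrl.let_go() and ctrl.clamp(): open the fingers fully, or close them until they stop; the grip force is fixed at half the most.
- ctrl.dwell(seconds).
- ctrl.ik(position, orientation): joint angles nearest the present ones, or None.
- ctrl.get_image(name): name is "side" or "top" or "wrist"; returns a dict with "img" (400x640x3 uint8, red, green, blue), "range_z" (400x640 float32, m along the optical axis (not along the pixel's ray), 0 where there is no reading), "fx", "fy", "cx", "cy" (pixels), "eye" and "orientation" of the camera in the world. Camera axes: x right, y down, z forward; pixel columns grow to the right and rows downward; lengths in m; the calibration is good to about 2 mm. A picture is of the moment at which its call begins.
A pose or a line that the arm cannot do raises ctrl.IKError and nothing moves.
- ctrl.finish_job(): hands the job in, once; it reports no verdict.
Trained networks look in the newest picture that a camera, given by its name, has taken for a name from the list of things; names that differ only in an ending like _2 or _b are one class to them, and where a whole thing is asked for, a point or a joint stands for the part that bears it (a point fixed in the world has none). Each returns a list of dicts, best first, with "confidence" (0 to 1); they miss things now and then, are a little off and sometimes report something else, mostly with a low value. They report only what shows in the picture. A call takes as long as a camera call.
- ctrl.find_in(name, camera): "rect" ([centre column, centre row, width, height] as shares, 0 to 1, of the picture: columns of its width, rows of its height, round what is visible of it).
- ctrl.landmark_of(name, camera): "location" ([column, row] as shares, 0 to 1, of the picture: columns of its width, rows of its height: a listed point, or the origin of a listed thing).
Readings, each from a call of its own:
- ctrl.current_clock(): time.
- ctrl.current_joint_pos(): joint angles.
- ctrl.current_joint_vel(): joint speeds.
- ctrl.current_joint_efforts(): joint torques, N m.
- ctrl.current_position(): TCP position.
- ctrl.current_ee_rot(): TCP orientation.
- ctrl.current_wrist_force(): force on the tool from outside, world axes, zero at the start.
- ctrl.current_torque(): the same for the moment, N m.
- ctrl.current_gripper_width(): finger opening in m.
Only numpy, scipy, OpenCV 4.12 (cv2) and the standard library are available. Lean on these libraries where they do the work, as an engineer would, in place of code of your own. Each camera call takes 0.05 s, during which the arm holds its last target.

## Working session

There is one attempt and no reset: what is moved stays moved. The work goes in short steps, each a Python script; the robot and the scene stay as the last script left them, time stands still between calls to the robot, and variables do not carry over. Pictures are saved under pics/ and viewed, and the job is handed in when it is done.

```bash
mkdir -p pics; ls; cat > h.py <<'E'
import numpy as np, cv2
from bench import ctrl
from scipy.spatial.transform import Rotation as Rn
def R(o):
    o=np.array(o,float)
    return o if o.shape==(3,3) else Rn.from_euler('xyz',o,degrees=True).as_matrix()
def ray(im,u,v):
    d=np.array([(u-im['cx'])/im['fx'],(v-im['cy'])/im['fy'],1.])
    return np.array(im['eye']),R(im['orientation'])@d
def onz(im,u,v,z):
    e,d=ray(im,u,v); return e+d*(z-e[2])/d[2]
def pt(im,u,v):
    e,d=ray(im,u,v); return e+d*im['range_z'][int(v),int(u)]
def proj(im,p):
    q=R(im['orientation']).T@(np.array(p)-np.array(im['eye'])); return im['cx']+im['fx']*q[0]/q[2],im['cy']+im['fy']*q[1]/q[2]
def cloud(im):
    v,u=np.mgrid[0:400,0:640]; z=im['range_z']
    d=np.stack([(u-im['cx'])/im['fx']*z,(v-im['cy'])/im['fy']*z,z],-1)
    return d@R(im['orientation']).T+np.array(im['eye'])
def save(im,n): cv2.imwrite(n,im['img'][:,:,::-1])
E
python3 - <<'E'
from h import *
for c in ['side','top','wrist']:
    im=ctrl.get_image(c); save(im,f'pics/a_{c}.png'); print(c,im['eye'],im['orientation'],im['fx'],im['cx'],im['cy'])
    for n in ['gauge','pan_center','scale','tee','jar','wrench']:
        l=ctrl.landmark_of(n,c)
        for k in l[:2]:
            u,v=k['location'][0]*640,k['location'][1]*400
            z=.066 if n in('gauge','pan_center') else 0
            print(n,round(k['confidence'],2),round(u),round(v),onz(im,u,v,z).round(4))
print(ctrl.current_clock(),ctrl.current_ee_rot())
E
```

```text
pics
side [ 0.40845481 -0.57336458  0.86525675] [-141.7379391    -0.51969135  -11.84315262] 403.966271211786 315.5343644677406 193.48533241994969
gauge 0.91 350 257 [ 0.5844 -0.1508  0.066 ]
gauge 0.6 310 220 [ 0.5163 -0.0343  0.066 ]
pan_center 0.62 345 257 [ 0.5712 -0.1491  0.066 ]
pan_center 0.55 308 217 [ 0.5114 -0.0237  0.066 ]
scale 0.93 334 272 [ 0.5503 -0.147   0.    ]
tee 0.86 311 220 [0.5256 0.0094 0.    ]
jar 0.62 377 329 [ 0.6105 -0.2982  0.    ]
wrench 0.93 398 364 [ 0.6308 -0.3772  0.    ]
top [0.46609931 0.03646813 1.10987538] [-174.81270281   -0.21788291  -89.55005283] 443.8208627462576 317.50762250213637 195.41180237016823
scale 0.69 393 199 [ 0.5602 -0.1573  0.    ]
scale 0.21 455 177 [ 0.6172 -0.314   0.    ]
tee 0.87 321 208 [0.5345 0.0248 0.    ]
wrench 0.55 481 171 [ 0.6322 -0.3808  0.    ]
wrist [0.19910401 0.59719307 0.38354123] [1.64037961e+02 2.55490154e-02 6.44815707e+01] 312.8340208915275 321.78844485748715 200.6875604666561
1.05 [ 1.79998410e+02 -4.95795864e-03  6.44577937e+01]
```

View pics/a_side.png

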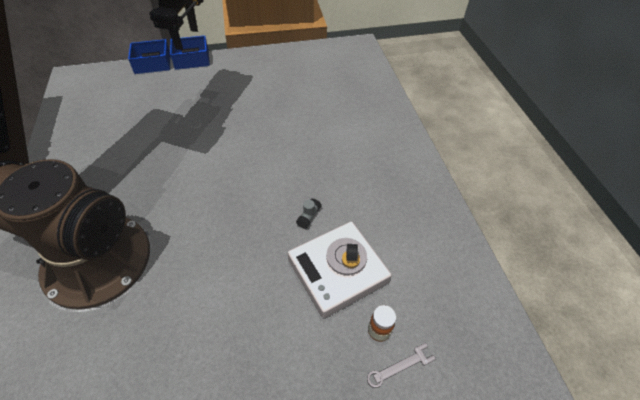

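View pics/a_top.png

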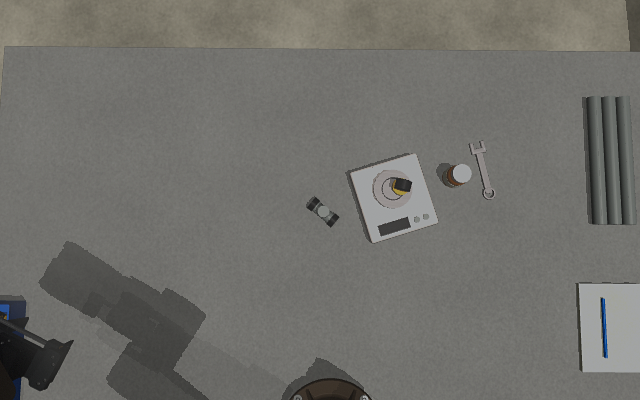

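The side view shows the scale with its pan around (345,256) and the gauge at about (351,255). The tee is at (310,213), the jar at (382,322) and the wrench at (400,366). The top view agrees. Next I'll take a close look with the wrist camera.

```bash
python3 - <<'E'
from h import *
im=ctrl.get_image('wrist'); Rt=R(ctrl.current_ee_rot()); p=np.array(ctrl.current_position())
oc=Rt.T@(np.array(im['eye'])-p); zc=Rt.T@R(im['orientation'])[:,2]; print(oc,zc)
tgt=np.array([.578,-.15,.066])
best=None
for yaw in range(-180,180,15):
    Rn_=R([180,0,yaw]); d=Rn_@zc; z=.38
    eyez=z+(Rn_@oc)[2]; off=Rn_@oc+d*(.066-eyez)/d[2]
    pos=[tgt[0]-off[0],tgt[1]-off[1],z]
    q=ctrl.ik(pos,[180,0,yaw]); 
    if q is not None: print(yaw,np.round(pos,3),np.round(q,0))
E
```

```text
[-0.00030737 -0.07780826  0.02125108] [-4.20999473e-04  2.75029909e-01  9.61435579e-01]
-165 [ 0.579 -0.156  0.38 ] [-21.  28.  95.   0.  58. 144.]
-150 [ 0.581 -0.155  0.38 ] [-21.  28.  94.   0.  58. 129.]
-135 [ 0.582 -0.155  0.38 ] [-21.  28.  94.   0.  58. 114.]
-120 [ 0.583 -0.153  0.38 ] [-21.  28.  94.  -0.  58.  99.]
-105 [ 0.584 -0.152  0.38 ] [-21.  28.  94.  -0.  58.  84.]
-90 [ 0.584 -0.15   0.38 ] [-21.  28.  94.  -0.  58.  69.]
-75 [ 0.584 -0.149  0.38 ] [-21.  28.  94.  -0.  58.  54.]
-60 [ 0.583 -0.147  0.38 ] [-20.  28.  94.  -0.  58.  40.]
-45 [ 0.583 -0.146  0.38 ] [-20.  28.  95.  -0.  58.  25.]
-30 [ 0.581 -0.145  0.38 ] [-20.  27.  95.  -0.  58.  10.]
-15 [ 0.58  -0.144  0.38 ] [-20.  27.  95.  -0.  58.  -5.]
0 [ 0.578 -0.144  0.38 ] [-20.  27.  95.  -0.  58. -20.]
15 [ 0.577 -0.144  0.38 ] [-20.  27.  95.  -0.  57. -35.]
30 [ 0.575 -0.145  0.38 ] [-20.  27.  96.  -0.  57. -50.]
45 [ 0.574 -0.145  0.38 ] [-21.  27.  96.  -0.  57. -66.]
60 [ 0.573 -0.147  0.38 ] [-21.  27.  96.  -0.  57. -81.]
75 [ 0.572 -0.148  0.38 ] [-21.  27.  96.  -0.  57. -96.]
90 [ 0.572 -0.15   0.38 ] [ -21.   27.   96.    0.   57. -111.]
105 [ 0.572 -0.151  0.38 ] [ -21.   27.   96.    0.   57. -126.]
120 [ 0.573 -0.153  0.38 ] [ -21.   27.   96.    0.   57. -141.]
```

```bash
python3 - <<'E'
from h import *
ctrl.move_pose([.578,-.144,.40],[180,0,0])
im=ctrl.get_image('wrist'); save(im,'pics/b_wrist.png')
for n in ['gauge','pan_center','scale']:
    for k in ctrl.landmark_of(n,'wrist')[:2]:
            u,v=k['location'][0]*640,k['location'][1]*400
            print(n,round(k['confidence'],2),round(u),round(v),onz(im,u,v,.066 if n!='scale' else 0).round(4))
C=cloud(im); ok=im['range_z']>0
def st(lo,hi):
    m=ok&(C[...,2]>lo)&(C[...,2]<hi)&(abs(C[...,0]-.575)<.12)&(abs(C[...,1]+.15)<.12); P=C[m]
    print(lo,hi,m.sum(),P.min(0).round(4),P.max(0).round(4),P.mean(0).round(4)); return m
for a in [(.045,.055),(.062,.069),(.072,.084),(.09,.13)]: st(*a)
print(ctrl.current_clock())
E
```

```text
gauge 0.95 328 203 [ 0.5844 -0.1582  0.066 ]
pan_center 0.86 319 190 [ 0.5747 -0.1436  0.066 ]
0.045 0.055 17936 [ 0.4551 -0.2528  0.045 ] [ 0.6671 -0.0436  0.0527] [ 0.5527 -0.1408  0.0488]
0.062 0.069 4648 [ 0.5324 -0.1869  0.0621] [ 0.6234 -0.0972  0.0689] [ 0.5761 -0.1345  0.0648]
0.072 0.084 457 [ 0.5628 -0.1731  0.0722] [ 0.6013 -0.1391  0.0799] [ 0.5786 -0.1507  0.0775]
0.09 0.13 1049 [ 0.5675 -0.1769  0.0908] [ 0.5971 -0.1391  0.1235] [ 0.5827 -0.1552  0.1168]
4.025
```

View pics/b_wrist.png

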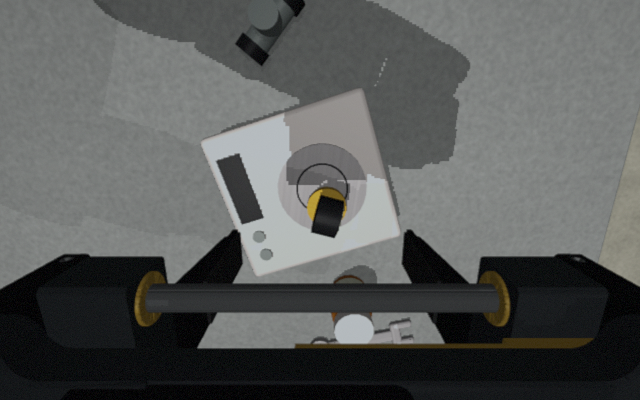

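The close view shows the pan's ring centred near (323,187). The gauge's brass collar is near (326,205), off to -y and slightly +x. Now I'll fit circles to both.

```bash
cat >> h.py <<'E'
from scipy.optimize import least_squares
def measure(im,c0=(.578,-.143),dbg=None):
    C=cloud(im); img=im['img'].astype(int); hsv=cv2.cvtColor(im['img'],cv2.COLOR_RGB2HSV)
    v,u=np.mgrid[0:400,0:640]
    P=np.stack(onzv(im,u,v,.066),-1)
    near=np.hypot(P[...,0]-c0[0],P[...,1]-c0[1])
    # pan rim: outer boundary of height mask
    pan=(im['range_z']>0)&(abs(C[...,2]-.066)<.006)&(near<.06)
    # ring line: dark low-sat pixels on pan
    bh=cv2.morphologyEx(im['img'].max(2),cv2.MORPH_BLACKHAT,np.ones((9,9)))
    ring=pan&(abs(near-.026)<.006)&(bh>25)&(hsv[...,1]<90)
    c=fit(P[ring][:,:2],c0,.0258)
    br=(hsv[...,0]>15)&(hsv[...,0]<35)&(hsv[...,1]>130)&(near<.06)
    Q=np.stack(onzv(im,u,v,.079),-1)[br][:,:2]
    o=im['img'].copy(); o[ring]=[255,0,0]; o[br]=[0,0,255]
    if dbg: cv2.imwrite(dbg,cv2.resize(o[90:300,200:450,::-1],None,fx=3,fy=3,interpolation=0)[:600,:750])
    return c,ring.sum(),Q
def onzv(im,u,v,z):
    d=np.stack([(u-im['cx'])/im['fx'],(v-im['cy'])/im['fy'],np.ones(u.shape)],-1)@R(im['orientation']).T
    e=np.array(im['eye']); t=(z-e[2])/d[...,2]
    return [e[i]+d[...,i]*t for i in range(3)]
def fit(p,c0,r):
    s=least_squares(lambda q:np.hypot(p[:,0]-q[0],p[:,1]-q[1])-q[2],[*c0,r],loss='soft_l1',f_scale=.001)
    return s.x
E
python3 - <<'E'
from h import *
im=ctrl.get_image('wrist')
c,n,Q=measure(im,dbg='pics/c_dbg.png'); print(c,n,len(Q),Q.min(0),Q.max(0))
print(ctrl.tips_ahead)
E
```

```text
[ 0.57764548 -0.14256762  0.02586639] 235 508 [ 0.5629074  -0.17137998] [ 0.60111786 -0.13803703]
0.1901
```

View pics/c_dbg.png

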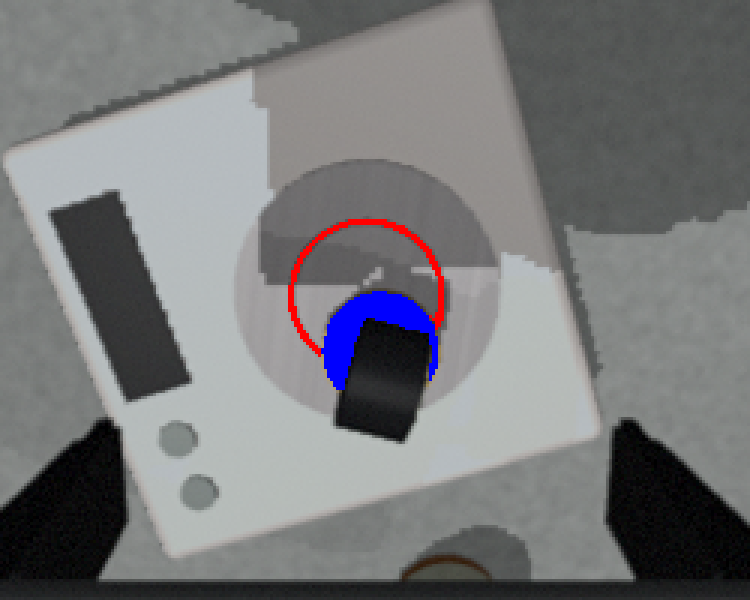

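```bash
cat >> h.py <<'E'
def push_pose(g,dirv,gap,zc=.0735,tilt=10):
    """front lower edge of the closed fingertips at `gap` behind collar side of gauge centre g"""
    d=np.array([*dirv,0.])/np.linalg.norm(dirv); up=np.array([0,0,1.]); t=np.radians(tilt)
    z=d*np.sin(t)-up*np.cos(t); f=d*np.cos(t)+up*np.sin(t); y=-f; x=np.cross(y,z)
    Rm=np.stack([x,y,z],1); corner=np.array([g[0],g[1],0])-d*(.020+gap); corner[2]=zc
    tip=corner-.010*f; tcp=tip-ctrl.tips_ahead*z
    return tcp,Rn.from_matrix(Rm).as_euler('xyz',degrees=True)
E
python3 - <<'E'
from h import *
ctrl.clamp()
g=np.array([.582,-.160]); c=np.array([.5776,-.1426]); d=c-g
p,o=push_pose(g,d,.025); print(p,o)
ctrl.move_pose(p+[0,0,.08],o)
ctrl.servo_line(p+[0,0,.012],vel=.06)
im=ctrl.get_image('wrist'); save(im,'pics/d_wrist.png'); im=ctrl.get_image('side'); cv2.imwrite('pics/d_side.png',cv2.resize(im['img'][180:330,230:430,::-1],None,fx=4,fy=4))
print(ctrl.current_clock(),ctrl.current_gripper_width(),ctrl.current_wrist_force())
E
```

```text
[ 0.60353913 -0.24517746  0.25897547] [-170.            0.           14.19109655]
7.4917 0.00039771307858605645 [-0.36503035 -0.85927934  0.07189294]
```

View pics/d_wrist.png

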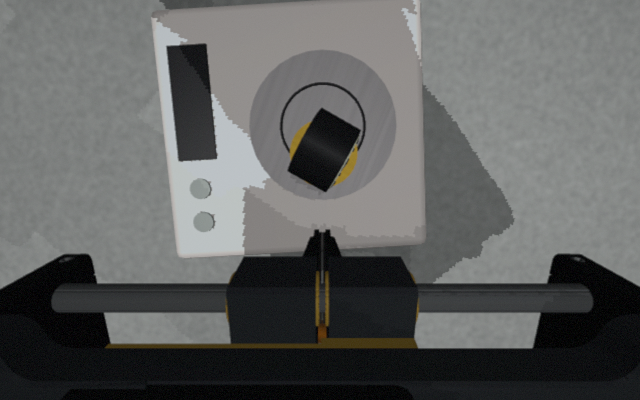

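View pics/d_side.png

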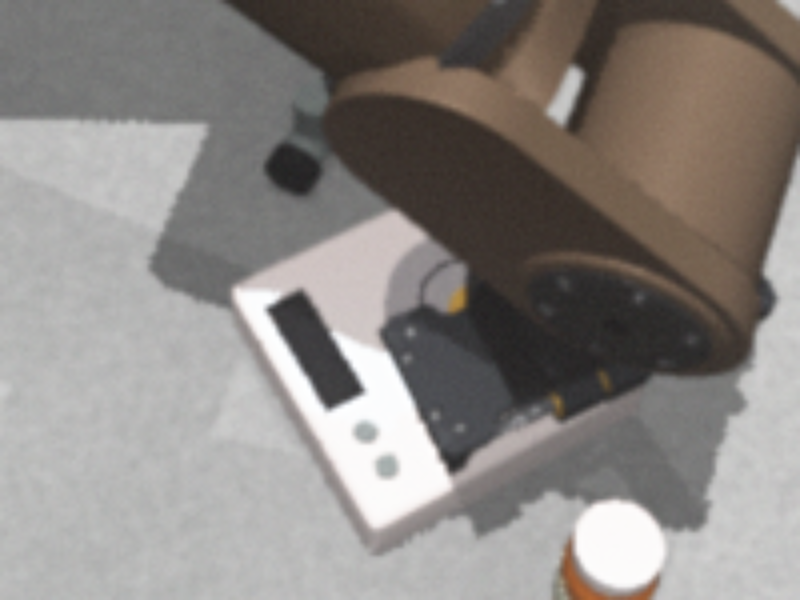

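The wrist view shows the fingertips at (322,232), lined up behind the collar at (323,155), with the ring centre at (323,126). I'll lower and make the first slow push of about 9 mm.

```bash
python3 - <<'E'
from h import *
g=np.array([.582,-.160]); c=np.array([.5776,-.1426]); d=c-g
p,o=push_pose(g,d,.025)
print(ctrl.servo_line(p,vel=.03,force_limit=5))
p1,_=push_pose(g,d,.006); ctrl.servo_line(p1,vel=.03,force_limit=5)
p2,_=push_pose(g,d,-.009); print(ctrl.servo_line(p2,vel=.008,force_limit=4))
print(ctrl.current_wrist_force(),ctrl.current_position()-p2)
im=ctrl.get_image('wrist'); save(im,'pics/e_wrist.png')
print(measure(im)[0]); print(ctrl.current_clock())
E
```

```text
False
False
[-0.212964   -0.13951333  1.77212564] [-4.98320735e-06  4.53304613e-07  5.43378037e-06]
[ 0.57762395 -0.14281225  0.02584981]
10.9
```

View pics/e_wrist.png

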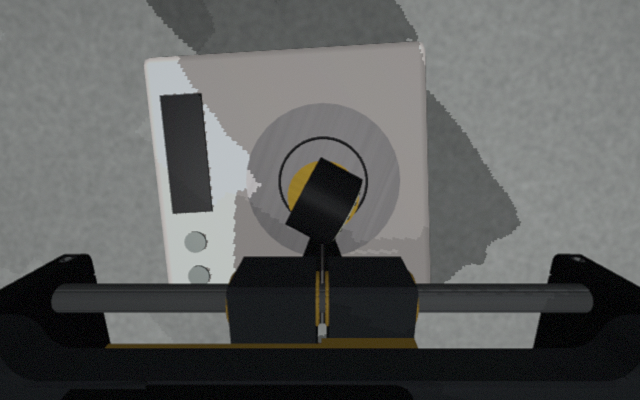

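```bash
cat >> h.py <<'E'
def gauge_fit(im,g0,rows=None):
    hsv=cv2.cvtColor(im['img'],cv2.COLOR_RGB2HSV)
    br=(hsv[...,0]>15)&(hsv[...,0]<35)&(hsv[...,1]>110)
    v,u=np.mgrid[0:400,0:640]; P=onzv(im,u,v,.07); br&=np.hypot(P[0]-g0[0],P[1]-g0[1])<.03
    # brass cylinder silhouette: compare with hull of projected circles; use outer boundary of brass on hull
    cs=[cv2.convexHull(np.argwhere(br)[:,::-1].astype(np.int32))[:,0]]
    B=cs[0].astype(float)
    th=np.linspace(0,2*np.pi,90)
    def hull(q):
        pts=[proj(im,[q[0]+.02*np.cos(t),q[1]+.02*np.sin(t),z]) for z in(.069,.079) for t in th]
        return cv2.convexHull(np.array(pts,np.float32))
    def res(q):
        h=hull(q); return [cv2.pointPolygonTest(h,tuple(map(float,b)),True) for b in B]
    s=least_squares(res,g0,loss='soft_l1',f_scale=.7,diff_step=1e-3)
    o=im['img'].copy(); cv2.polylines(o,[np.int32(np.round(hull(s.x)))],True,(255,0,255)); 
    return s.x,np.round(s.fun,1),o
E
python3 - <<'E'
from h import *
im=ctrl.get_image('wrist')
x,f,o=gauge_fit(im,np.array([.58,-.151])); print(x,f); cv2.imwrite('pics/f_fit.png',cv2.resize(o[80:280,200:450,::-1],None,fx=3,fy=3,interpolation=0))
a=np.array([.5776,-.1427]); print(x-a)
E
```

```text
[ 0.57955761 -0.15054507] [ -0.3  -0.1   0.1   1.2   1.6 -12.6 -13.4   0.4   0.3   0.9   0.5   0.3
   0.1   0.1   0.1  -0.1  -1.8  -0.3  -0.4  -0.2  -0.1   0.5   2.2   0.7]
[ 0.00195761 -0.00784507]
```

View pics/f_fit.png

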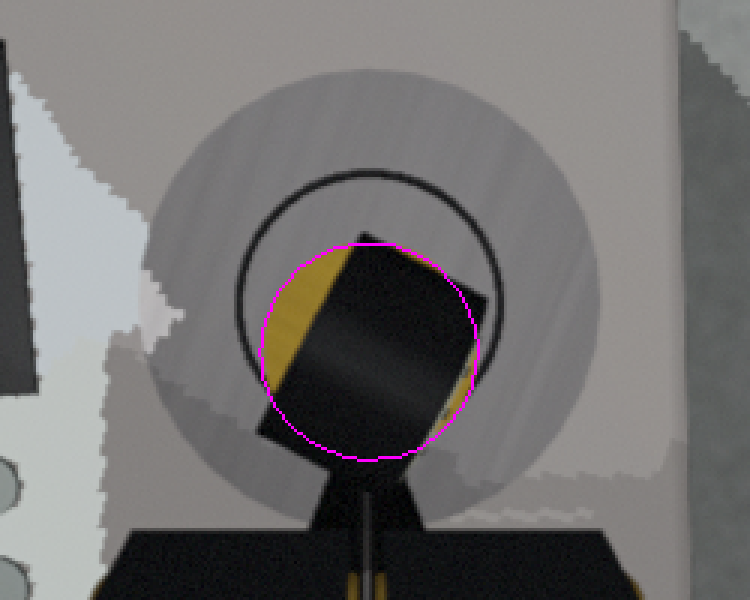

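The fit matches the collar outline well. The gauge moved as expected, and 8 mm remain in the same direction. I'll do the second push, then back off.

```bash
python3 - <<'E'
from h import *
g=np.array([.582,-.160]); c=np.array([.5776,-.1426]); d=c-g
p,o=push_pose(g,d,-.0170); print(ctrl.servo_line(p,vel=.007,force_limit=4))
p,o=push_pose(g,d,-.012); ctrl.servo_line(p,vel=.01)
p,o=push_pose(g,d,.02); ctrl.servo_line(p,vel=.04)
ctrl.servo_line(p+[0,0,.08],vel=.08)
im=ctrl.get_image('wrist')
c=measure(im)[0];x,f,o=gauge_fit(im,c[:2]);print(c,x,f,(x-c[:2]),ctrl.current_clock()); cv2.imwrite('pics/g_fit.png',cv2.resize(o[:250,160:480,::-1],None,fx=2.4,fy=2.4,interpolation=0))
C=cloud(im); m=(im['range_z']>0)&(C[...,2]>.085)&(np.hypot(C[...,0]-c[0],C[...,1]-c[1])<.03); print('drum top z',C[m][:,2].max(),C[m].mean(0))
for n in ['gauge','pan_center']:
    for k in ctrl.landmark_of(n,'wrist')[:1]: print(n,k['confidence'],onz(im,k['location'][0]*640,k['location'][1]*400,.066))
s=ctrl.get_image('side'); cv2.imwrite('pics/g_side.png',cv2.resize(s['img'][180:380,230:450,::-1],None,fx=3,fy=3))
E
```

```text
False
[ 0.57764521 -0.14287511  0.02583049] [ 0.57765789 -0.14213345] [0.9 0.7 0.7 0.1 0.1 0.3 0.3 0.2 0.  0.  0.4 0.5 0.2 0.2 0.3 0.3 0.4 0.5
 0.6 0.6 0.1 1.2 1. ] [1.26795201e-05 7.41659657e-04] 15.0417
drum top z 0.12360389110359762 [ 0.5775156  -0.14331208  0.11808152]
gauge 0.64 [ 0.5783293  -0.14197053  0.066     ]
```

View pics/g_fit.png

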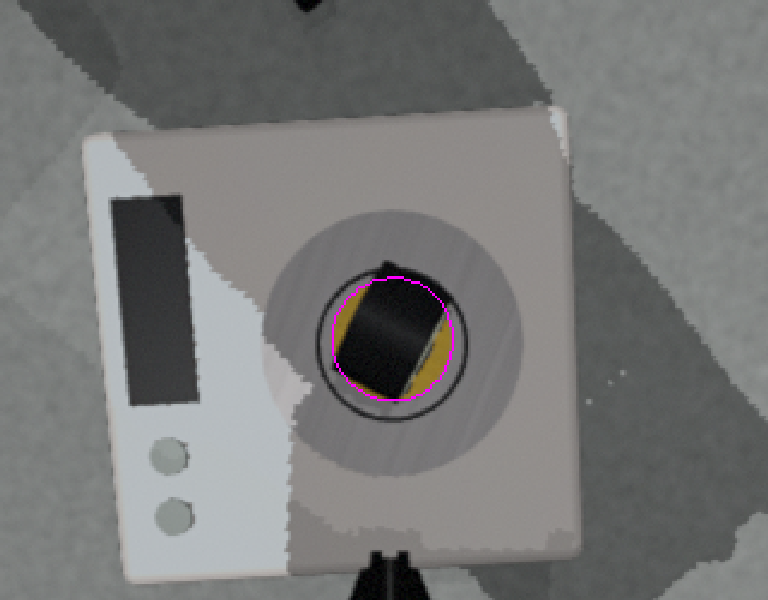

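View pics/g_side.png

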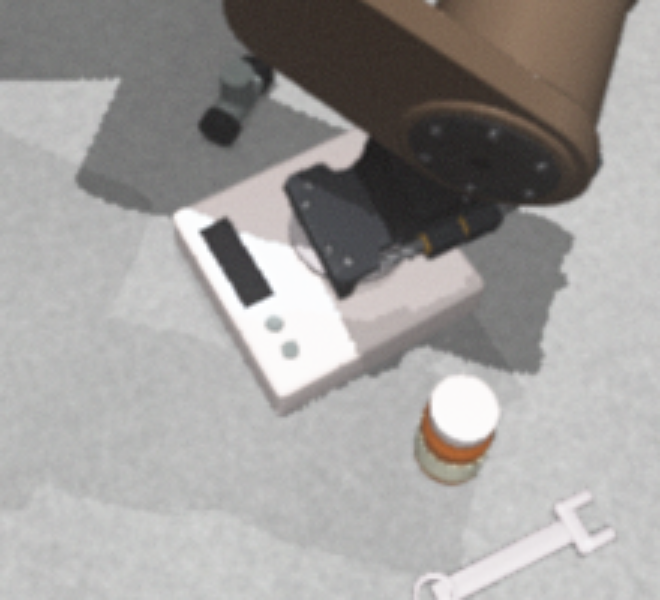

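The collar stands inside the ring, about 0.7 mm off centre, and the drum top is at 123.6 mm against an expected 123 mm, so the gauge is upright. The jar, tee and wrench look unmoved, and the fingers are clear. I'll hand it in.

```bash
python3 - <<'E'
from h import *
ctrl.finish_job(); print(ctrl.current_clock())
E
```

```text
the job is handed in; nothing more can be done
the job is handed in; nothing more can be done
```

I centred the gauge on the pan with two slow pushes of about 9 mm and 8 mm. I used the closed, slightly tilted fingertips low on the brass collar, then backed off, raised the arm clear and handed the job in at about 15 s of the 72 s allowed.

- **Position:** in the last wrist picture the collar centre is about 0.7 mm from the ring centre, against about 5 mm allowed. The collar outline lies wholly inside the ring line.
- **Upright:** the drum top measures 123.6 mm above the bench, where 123 mm is expected for a gauge standing straight on the pan.
- **Force:** no push reached its 4 N stop limit.
- **Other things:** the jar, tee and wrench look unmoved by eye in the last side view; I did not measure their positions again.
- **Checks that fell short:** the network gave no location for the pan centre in the last picture, so that centre comes only from my circle fit to the ring line. The network's gauge position agrees with my collar fit within 1 mm, at a middling confidence of 0.64.

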